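# Push the row of staple boxes home in its magazine and lock it

### The job

Using only your fingertips, push the row of four staple boxes along the magazine as one train until it is fully home against the end stop; push only on the rear box, the one farthest from the stop, and do not touch the other three or lift any box. Then push the keeper's knob towards the channel until the bar is fully across behind the rear box, and take your hand away. Leave the other things on the worktop where they lie.

Things in the scene. Friction and masses are not known exactly. Their poses are not given: they have to be found in the camera images.
- magazine: fixed aluminium channel, 375 x 98 mm. Origin on the worktop, on its centre line; x runs along it to the end stop, z up. Floor 6 mm above the worktop, from x = -190 mm (open end) to the stop face at +165. 78 mm wide between fences (8 mm thick, tops 16 mm above the worktop). Start: rear of the row at x = -126 to -72 mm; home: row from -15 to +165. Keeper outside the -y fence at x = -27
- stop_face (a point): middle of the face of the end stop (steel block 40 mm high) which the front box must meet, on the centre line, 21 mm above the worktop (half-way up a box)
- box1: blue cardboard staple box, 45 mm along the channel, 74 across, 30 high, 0.13 kg, the four alike and touching in a row; origin: centre of its underside (6 mm above the worktop), x axis along the channel towards the end stop. box1 is the front box, next to the end stop; home, its origin is 22.5 mm before the stop face
- box2: blue cardboard staple box, 45 mm along the channel, 74 across, 30 high, 0.13 kg, the four alike and touching in a row; origin: centre of its underside (6 mm above the worktop), x axis along the channel towards the end stop. second from the stop
- box3: blue cardboard staple box, 45 mm along the channel, 74 across, 30 high, 0.13 kg, the four alike and touching in a row; origin: centre of its underside (6 mm above the worktop), x axis along the channel towards the end stop. third from the stop
- box4: blue cardboard staple box, 45 mm along the channel, 74 across, 30 high, 0.13 kg, the four alike and touching in a row; origin: centre of its underside (6 mm above the worktop), x axis along the channel towards the end stop. box4 is the rear box, farthest from the stop: push its rear face (22.5 mm behind its origin), centred and square to the channel
- keeper (a joint): keeper slide, m: 0 = drawn back, 0.036 = fully across (hard stop). Starts at 0 to 0.005, moves along the magazine's +y, has 2 N friction, no spring. Bar 14 mm wide (magazine x = -34 to -20 mm), 17.5 to 25.5 mm above the worktop, tip at magazine y = -46 mm at 0 and -10 at 0.036. It passes only with the row home (5 mm to spare behind it)
- keeper_knob (a point): on the axis of the keeper's upright knob, 42 mm above the worktop: post of 12 mm diameter from 25.5 mm up, black cap of 16 mm diameter at 42.5 to 52.5 mm above the worktop. At magazine x = -27, y = -88 mm at joint 0 and y = -52 at 0.036; push it from its outer (-y) side. The bracket under it is 21 mm high and reaches to y = -109
- spring_clamp: black spring clamp lying flat, 44 x 103 x 20 mm; a bystander, to be left where it lies
- label_box: cream cardboard box, 62 x 92 x 35 mm; a bystander, to be left where it lies
- tape_roll: roll of brown tape lying flat, 108 mm across, 48 mm high; a bystander, to be left where it lies
- spanner: steel spanner lying flat, 156 mm long; a bystander, to be left where it lies
Not all that is in view belongs to the job. What is shaped like the box4 but orange is not meant. Leave any turquoise look-alike of the box2 alone.

How it is judged (in metres and radians):
On the way:
1. the row is home against the end stop, closed up, with the keeper still drawn back (x of box1 in the frame of magazine above 0.139 m and x of box4 in the frame of magazine above 0.003 m and z of each of box1, box2, box3, box4 in the frame of magazine below 0.009 m and angle between each of box1, box2, box3, box4's own z axis and vertical below 0.08 rad and value of joint keeper below 0.012 m), for 0.2 s.
At the end, for the whole second after the job is handed in: the front box stands within 3.5 mm of the end stop and the rear box within 4.5 mm of where a closed-up row has it, all four flat on the channel floor and at rest, and the keeper at 32 mm or more of its 36 mm travel (x of box1 in the frame of magazine above 0.139 m and x of box4 in the frame of magazine above 0.003 m and z of each of box1, box2, box3, box4 in the frame of magazine below 0.009 m and angle between each of box1, box2, box3, box4's own z axis and vertical below 0.08 rad and value of joint keeper above 0.032 m and linear speed of each of box1, box2, box3, box4 below 0.02 m/s); the robot touches nothing.
It fails at once if the robot touches one of the three front boxes (contact force between any of the arm, the fingers and box1 above 1 N or contact force between any of the arm, the fingers and box2 above 1 N or contact force between any of the arm, the fingers and box3 above 1 N).
It fails at once if a box is lifted or carried (z of any of box1, box2, box3, box4 in the frame of magazine above 0.018 m).
It fails at once if a box is tipped (angle between any of box1, box2, box3, box4's own z axis and vertical above 0.35 rad).
It fails at once if another thing on the worktop is disturbed (distance of any of spring_clamp, label_box, tape_roll, spanner from where it was at the start of the episode above 0.02 m).
It also fails if it takes over 45 s, if anything falls off the work surface, if the arm or the gripper's body presses on something with over 40 N, if the wrist force passes 120 N, or if a joint passes its speed limit or range.

### The arm

A 7-joint arm with a two-finger parallel gripper is mounted at the origin on a cart in front of the work surface, level with it; the furniture and walls round the work are solid. World frame = base frame: x ahead of the robot, y to its left, z up, the work surface at z = 0. Lengths are in mm, angles in rad, forces in N, time in s.
With the tool pointing down it reaches from about 400 to 900 mm from the base axis. Payload 5.5 kg.
Tool frame: the origin (TCP) lies at the very end of the fingers, on their centre line; the grasp point (between the pads) lies 19 mm behind it; z points along the fingers, y is the line along which they close (so a half turn about z gives the same grasp; the last joint's range is limited). The gripper opens to 85 mm and grips with 20 to 120 N. Pads are 22 mm wide; open, the fingers measure 114 mm over their backs; the gripper's body (76 mm by 85 mm) begins 54 mm behind the grasp point. The pads swing forward as they close: fully open they stand 13 mm farther back than shut.
Start: joints at [1.514, 0.501, -0.427, 1.55, 0.221, 1.138, -0.21], TCP at [204.378, -617.033, 231.31] pointing down, gripper open.
Joint ranges: [-2.88, 2.88], [-0.31, 2.03], [-1.54, 1.56], [0.2, 2.42], [-1.41, 4.55], [0.19, 2.02], [-2.57, 2.57]. Speed limits (rad/s): [2.57, 2.57, 3.14, 3.14, 3.14, 3.14, 3.14].

### API

Orientations are given as [roll, pitch, yaw] about the fixed x, y, z axes, in that order (R = Rz(yaw) Ry(pitch) Rx(roll)).
In Python, from cell import arm gives the robot as it stands.
- The arm moves only by the tool jog_arm, never from a script. Its argument "increments" is text: rows parted by semicolons, each of 7 numbers parted by spaces: the shift along the tool's x, y, z in cm, then the turn, a rotation vector about the tool's x, y, z in rad, then the closure, from 0 (fully open) to 1 (shut). In form: x y z rx ry rz gripper; .... A call has 1 to 8 rows; each row shifts and turns the commanded pose from where the row before left it, along the tool's axes as they then stand; what a row does not reach is not made up. A row lasts 1/12 s, in which the tool goes at most 41.7 mm and 7.16 degrees, less where a joint would pass 70% of its speed; a pose out of reach is approached as far as the arm can. A call is refused whole if a number of a shift passes 4.17 or a number of a turn 0.125, either way. A call with a gripper value outside its range is refused whole. The fingers move at their own pace and stop on an object; "squeeze" is the grip in N (left out, the last holds). Time passes only in rows, so rows that do not move let the fingers close. It gives the time, the measured TCP pose, the force, the opening and the grip force at its end, in the units of the state.
- arm.get_obs(): the state, without advancing time (a new reading comes with each control period).
- arm.camera(name): name is "scene" or "top"; returns a dict with "pixels" (420x560x3 uint8, red, green, blue), "intrinsics" (3x3 intrinsics, pixels), "extrinsics" (4x4, takes a point from world to camera coordinates). Camera axes: x right, y down, z forward; pixel columns grow to the right and rows downward; lengths in mm; the calibration is good to about 2 mm. A picture is of the moment at which its call begins. There is no depth.
- arm.sign_off(): hands the job in; it is judged then, once.
The state is a dict: "time": time; "joint_positions": joint angles; "qvel": joint speeds; "joint_efforts": joint torques, N m; "ee_pos": TCP position; "tcp_rot": TCP orientation; "force": force on the tool from outside, world axes, zero at the start; "wrist_torque": the same for the moment, N m; "gripper_width": opening from 0.0 (shut) to 1.0 (fully open); "grip_force": force on a finger pad.
Only numpy, scipy, OpenCV 4.12 (cv2) and the standard library are available. Lean on these libraries where they do the work, as an engineer would, in place of code of your own. Each camera call takes 0.05 s, during which the arm holds its last target. There are 200 camera calls.

## Working session

There is one attempt and no reset: what is moved stays moved. The work goes in short steps, Python scripts to look and compute and a tool call to move; the robot and the scene stay as the last step left them, time stands still between calls to the robot, and variables do not carry over. Pictures are saved under pics/ and viewed, at most 10 in all, crops included, and the job is handed in when it is done.

Besides the shell and the picture viewer there is one more tool, called after "Emit:" in YAML: its name, and indented under it one key for each argument. jog_arm: Moves the arm, as the interface text tells. Its arguments: {"type":"object","properties":{"increments":{"type":"string"},"squeeze":{"type":"number"}},"required":["increments"]}

```bash
mkdir -p pics; ls
python3 - <<'E'
from cell import arm
import cv2
for n in("top","scene"):
    c=arm.camera(n); cv2.imwrite(f"pics/{n}0.png",c["pixels"][:,:,::-1]); print(c["intrinsics"],c["extrinsics"])
o=arm.get_obs(); print(o["time"],o["ee_pos"],o["tcp_rot"],o["gripper_width"])
E
```

```text
pics
[[399.48351737   0.         278.60406069]
 [  0.         399.48351737 204.71566456]
 [  0.           0.           1.        ]] [[-2.79364034e-02 -9.99371896e-01 -2.18029884e-02  2.70117885e+01]
 [-9.96995990e-01  2.94329969e-02 -7.16428264e-02  4.87965334e+02]
 [ 7.22395546e-02  1.97360491e-02 -9.97192025e-01  1.11033695e+03]
 [ 0.00000000e+00  0.00000000e+00  0.00000000e+00  1.00000000e+00]]
[[457.12407733   0.         274.88440114]
 [  0.         457.12407733 211.65247204]
 [  0.           0.           1.        ]] [[-6.66752794e-01 -7.45112062e-01  1.57710532e-02  3.33923719e+02]
 [-5.53917747e-01  4.81285831e-01 -6.79366674e-01  3.08332469e+02]
 [ 4.98613919e-01 -4.61705495e-01 -7.33629467e-01  1.15367386e+03]
 [ 0.00000000e+00  0.00000000e+00  0.00000000e+00  1.00000000e+00]]
0.1 [ 204.07200068 -616.45856976  230.34917348] [-3.13978548e+00 -2.78733350e-05  3.19851087e-01] 0.9997427341420627
```

View pics/top0.png

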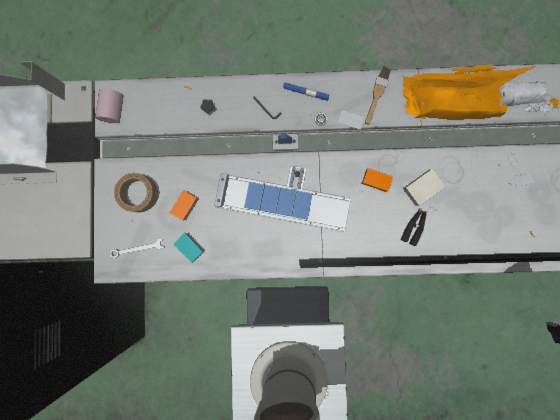

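View pics/scene0.png

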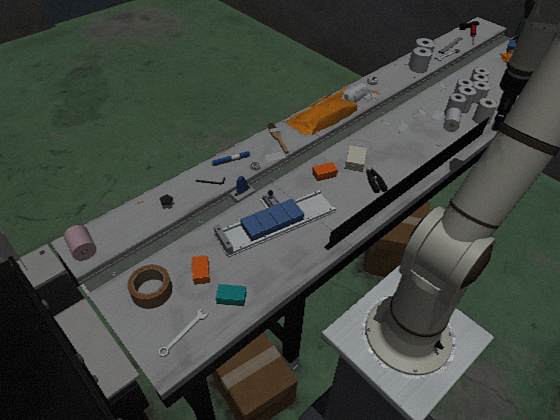

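The top view shows the magazine with its end stop at left (~220,190) and its open end at right (~350,212). The keeper is on the far side at ~(297,175), with the tape, spanner and clamp well clear. Next I'll zoom in.

Run:
```python
import cv2
a=cv2.imread("pics/top0.png")[155:240,205:365]; cv2.imwrite("pics/topc.png",cv2.resize(a,None,fx=5,fy=5,interpolation=cv2.INTER_CUBIC))
```

```text
(no output)
```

View pics/topc.png

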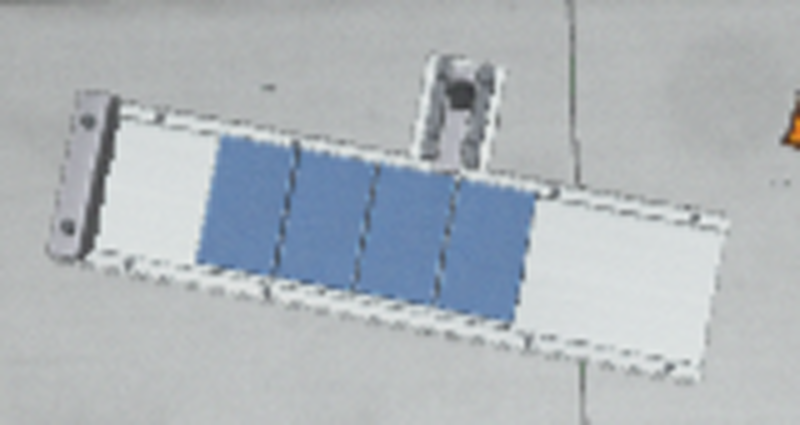

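```bash
cat > h.py <<'E'
import numpy as np
K=np.array([[399.4835,0,278.604],[0,399.4835,204.7157],[0,0,1]])
E=np.array([[-2.79364034e-02,-9.99371896e-01,-2.18029884e-02,2.70117885e+01],[-9.96995990e-01,2.94329969e-02,-7.16428264e-02,4.87965334e+02],[7.22395546e-02,1.97360491e-02,-9.97192025e-01,1.11033695e+03]])
def proj(P): q=(np.asarray(P)@E[:,:3].T+E[:,3])@K.T; return q[:,:2]/q[:,2:]
def mag(p,M):
    c,s=np.cos(p[2]),np.sin(p[2]); M=np.asarray(M,float)
    return np.c_[p[0]+c*M[:,0]-s*M[:,1],p[1]+s*M[:,0]+c*M[:,1],M[:,2]]
E
python3 - <<'E'
from h import *
from scipy.optimize import least_squares
uv=np.array([(730,222),(700,380),(80,92),(50,255),(460,93),(218,137),(198,265),(537,192),(513,323)],float)
uv=(uv+.5)/5-.5+[205,155]
def f(p):
    k,s=p[3:]
    M=[(-190,-49,16),(-190,49,16),(185,-49,40),(185,49,40),(-27,-88+k,52.5),(s+180,-37,36),(s+180,37,36),(s,-37,36),(s,37,36)]
    return (proj(mag(p,M))-uv).ravel()
r=least_squares(f,[500,0,1.5,0,-100]); p=r.x
print(p,np.round(r.fun.reshape(-1,2),1))
print(mag(p,[(-200,0,0),(p[4],0,20),(-15,0,20),(165,0,21),(-27,-88,42),(-27,-52,42)]).round(1), proj([[0,0,0]]))
E
```

```text
[496.17208733   3.11138913   1.35536677   5.36894421 -78.22784572] [[ 0.8 -1.6]
 [ 0.7  1. ]
 [-0.5 -1.1]
 [-1.4  0.7]
 [ 0.5  0.1]
 [ 0.4 -0.3]
 [-0.7  0.1]
 [ 0.1  0.5]
 [ 0.   0.5]]
[[ 453.4 -192.3    0. ]
 [ 479.4  -73.3   20. ]
 [ 493.   -11.5   20. ]
 [ 531.4  164.3   21. ]
 [ 576.4  -42.1   42. ]
 [ 541.2  -34.4   42. ]] [[288.32245872 380.27871221]]
```

Pose fit: magazine at (496, 3), yaw 1.355, with the row's rear at x≈-78. I'll turn the tool so its x lies along the channel and shut the fingers.

Emit:
jog_arm:
  increments: "0 0 0 0 0 -0.12 1;0 0 0 0 0 -0.12 1;0 0 0 0 0 -0.12 1;0 0 0 0 0 -0.12 1;0 0 0 0 0 -0.12 1;0 0 0 0 0 -0.12 1;0 0 0 0 0 -0.12 1;0 0 0 0 0 -0.12 1"
  squeeze: 40

```text
time: 0.77
ee_pos: [204.2, -616.7, 230.7]
tcp_rot: [-3.141, -0.001, 1.286]
force: [-0.9, -0.2, 0.6]
gripper_width: 0.001
grip_force: 0.0
```

Emit:
jog_arm:
  increments: "3 0.8 0 0 0 -0.07 1;3.8 1 0 0 0 0 1;3.8 1 0 0 0 0 1;3.8 1 0 0 0 0 1;3.8 1 0 0 0 0 1;3.8 1 0 0 0 0 1;3.8 1 0 0 0 0 1;3.8 1 0 0 0 0 1"

```text
time: 1.43
ee_pos: [347.4, -344.5, 231.1]
tcp_rot: [-3.141, 0.0, 1.35]
force: [1.0, 0.0, -0.5]
gripper_width: -0.004
grip_force: 0.0
```

Emit:
jog_arm:
  increments: "4 1.2 0 0 0 0 1;4 1.2 0 0 0 0 1;4 1.2 0 0 0 0 1;4 1.2 0 0 0 0 1;4 1.2 0 0 0 0 1;4 1.1 1 0 0 0 1;0 0 4 0 0 0 1;0 0 4 0 0 0 1"

```text
time: 2.1
ee_pos: [471.6, -126.4, 142.3]
tcp_rot: [3.136, -0.0, 1.355]
force: [-0.5, -1.4, -0.5]
gripper_width: 0.0
grip_force: 0.0
```

Emit:
jog_arm:
  increments: "0 0 3 0 0 0 1;0 0 3 0 0 0 1;0 0 0 0 0 0 1;0 0 0 0 0 0 1"

```text
time: 2.43
ee_pos: [467.1, -128.2, 80.5]
tcp_rot: [-3.138, -0.001, 1.351]
force: [-0.2, 0.2, 2.0]
gripper_width: -0.002
grip_force: 0.0
```

Run:
```python
from cell import arm
import cv2
a=arm.camera("top")["pixels"][:,:,::-1][155:240,205:365]
b=arm.camera("scene")["pixels"][:,:,::-1][170:270,200:360]
f=lambda i:cv2.resize(i,None,fx=5,fy=5,interpolation=cv2.INTER_CUBIC)
cv2.imwrite("pics/s1.png",f(b)); cv2.imwrite("pics/t1.png",f(a))
o=arm.get_obs(); print(o["ee_pos"],o["tcp_rot"])
```

```text
[ 469.62642087 -129.03959446   83.01102553] [ 3.13962722e+00 -1.29703937e-04  1.34999523e+00]
```

View pics/s1.png

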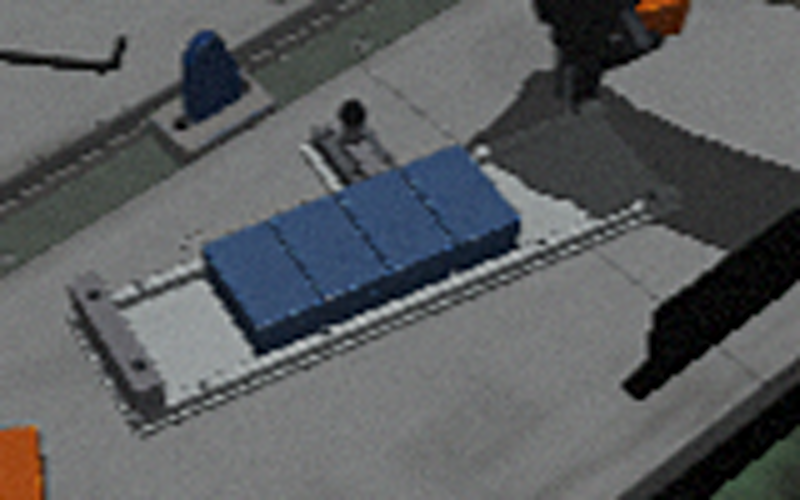

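The fingertips (570,95 in the crop) hang over the channel behind box 4. I'll refine the fit with both cameras before descending.

Run:
```python
import h
from h import *
from scipy.optimize import least_squares
from cell import arm
c=arm.camera("scene"); K2,E2=c["intrinsics"],c["extrinsics"][:3]
t=(np.array([(730,222),(700,380),(80,92),(50,255),(460,93),(218,137),(198,265),(537,192),(513,323)],float)+.5)/5-.5+[205,155]
s_=(np.array([(352,108),(204,243),(256,330),(460,147),(520,212)],float)+.5)/5-.5+[200,170]
def f(p,which=3):
    k,s=p[3:]
    M=[(-190,-47,16),(-190,47,16),(185,-49,40),(185,49,40),(-27,-88+k,52.5),(s+180,-37,36),(s+180,37,36),(s,-37,36),(s,37,36)]
    P=mag(p,M); a=proj(P)-t
    q=(P[4:]@E2[:,:3].T+E2[:,3])@K2.T; b=q[:,:2]/q[:,2:]-s_
    return np.r_[a,b].ravel()
r=least_squares(f,[496,3,1.355,3,-78],loss="soft_l1"); p=r.x
print(p,np.round(f(p).reshape(-1,2),1).tolist())
o=arm.get_obs()["ee_pos"];d=o[:2]-p[:2];C,S=np.cos(p[2]),np.sin(p[2])
print(o,"tcp in mag",C*d[0]+S*d[1],-S*d[0]+C*d[1])
```

```text
[496.67525305   3.23981028   1.35422605   5.87636296 -78.96374707] [[0.7, -1.1], [0.8, 0.2], [-0.5, -1.3], [-1.5, 0.5], [0.4, 0.1], [0.6, -0.4], [-0.5, -0.1], [0.3, 0.4], [0.2, 0.4], [-0.2, 0.1], [-0.9, 0.8], [0.2, 0.2], [-0.2, -0.6], [0.4, 1.8]]
[ 470.03683631 -129.36837581   83.45047704] tcp in mag -135.23457942721583 -2.47886916464142
```

Emit:
jog_arm:
  increments: "0 -0.25 2.5 0 0 0 1;0 0 2.5 0 0 0 1;0 0 1 0 0 0 1;0 0 0.7 0 0 0 1;0 0 0 0 0 0 1;0 0 0 0 0 0 1"

```text
time: 3.08
ee_pos: [466.9, -128.6, 15.5]
tcp_rot: [3.14, 0.0, 1.35]
force: [-1.0, 0.1, 0.4]
gripper_width: -0.0
grip_force: 0.0
```

Emit:
jog_arm:
  increments: "1 0 0 0 0 0 1;1 0 0 0 0 0 1;0.6 0 0 0 0 0 1;0.5 0 0 0 0 0 1;0.5 0 0 0 0 0 1;0.5 0 0 0 0 0 1;0.5 0 0 0 0 0 1;0.5 0 0 0 0 0 1"

```text
time: 3.75
ee_pos: [476.9, -79.7, 14.6]
tcp_rot: [-3.141, 0.002, 1.349]
force: [-1.6, -5.0, 3.1]
gripper_width: 0.001
grip_force: 2.6
```

Emit:
jog_arm:
  increments: "0.5 0 0 0 0 0 1;0.5 0 0 0 0 0 1;0.5 0 0 0 0 0 1;0.5 0 0 0 0 0 1;0.5 0 0 0 0 0 1;0.5 0 0 0 0 0 1;0.5 0 0 0 0 0 1;0.5 0 0 0 0 0 1"

```text
time: 4.42
ee_pos: [485.6, -41.6, 14.6]
tcp_rot: [-3.141, 0.003, 1.348]
force: [-1.8, -4.6, 4.4]
gripper_width: -0.006
grip_force: 2.8
```

Emit:
jog_arm:
  increments: "0.4 0 0 0 0 0 1;0.3 0 0 0 0 0 1;0.3 0 0 0 0 0 1;0.2 0 0 0 0 0 1;0.2 0 0 0 0 0 1"

```text
time: 4.83
ee_pos: [488.8, -27.2, 14.6]
tcp_rot: [-3.141, 0.002, 1.349]
force: [-1.8, -6.0, 3.9]
gripper_width: -0.001
grip_force: 3.0
```

Emit:
jog_arm:
  increments: "0.2 0 0 0 0 0 1;0.2 0 0 0 0 0 1;0.1 0 0 0 0 0 1;0 0 0 0 0 0 1"

```text
time: 5.17
ee_pos: [490.0, -21.9, 14.6]
tcp_rot: [-3.141, 0.001, 1.349]
force: [-0.4, -4.0, 3.3]
gripper_width: 0.0
grip_force: 2.4
```

Emit:
jog_arm:
  increments: "0.1 0 0 0 0 0 1;0.1 0 0 0 0 0 1;0.1 0 0 0 0 0 1;0 0 0 0 0 0 1"

```text
time: 5.5
ee_pos: [490.1, -21.2, 14.6]
tcp_rot: [-3.141, 0.004, 1.348]
force: [-1.5, -9.4, 6.7]
gripper_width: 0.002
grip_force: 4.8
```

Emit:
jog_arm:
  increments: "0.2 0 0 0 0 0 1;0.2 0 0 0 0 0 1;0 0 0 0 0 0 1;0 0 0 0 0 0 1"

```text
time: 5.83
ee_pos: [490.1, -21.1, 14.6]
tcp_rot: [-3.14, 0.01, 1.345]
force: [-5.2, -17.6, 12.5]
gripper_width: -0.002
grip_force: 9.0
```

Run:
```python
from cell import arm
import cv2
b=arm.camera("scene")["pixels"][:,:,::-1][170:270,200:360]
cv2.imwrite("pics/s2.png",cv2.resize(b,None,fx=5,fy=5,interpolation=cv2.INTER_CUBIC))
```

```text
(no output)
```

View pics/s2.png

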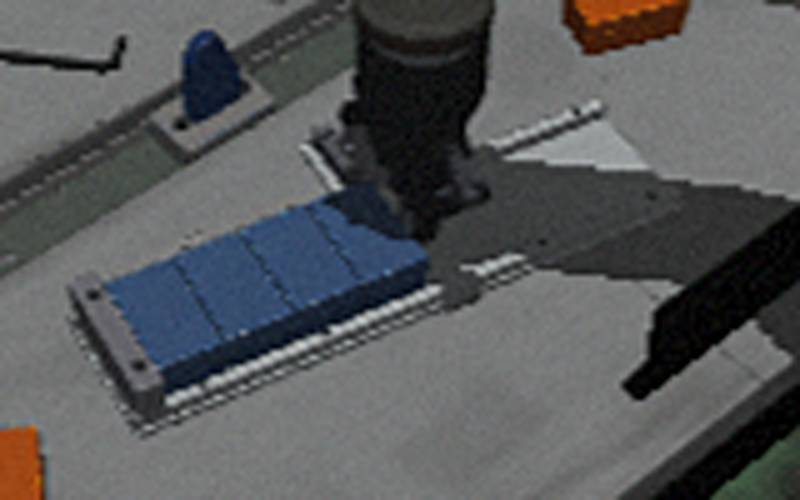

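The row is closed up against the stop block (front edge ~(110,290)–(160,385)), and force rose with no further motion, so it is home. Now I'll back off, rise and go round to the outside of the knob.

Emit:
jog_arm:
  increments: "-1 0 0 0 0 0 1;-2 0 0 0 0 0 1;0 0 -4 0 0 0 1;0 0 -4 0 0 0 1;1 3 0 0 0 0 1;1 3.5 0 0 0 0 1;0 3.5 0 0 0 0 1;0 3 0 0 0 0 1"

```text
time: 6.55
ee_pos: [619.0, -51.3, 95.2]
tcp_rot: [3.139, -0.002, 1.351]
force: [0.1, 0.1, 0.7]
gripper_width: 0.003
grip_force: 0.0
```

Emit:
jog_arm:
  increments: "0 0 0 0 0 0 1;0 0 0 0 0 0 1;0 0 0 0 0 0 1"

```text
time: 6.8
ee_pos: [615.3, -51.1, 93.8]
tcp_rot: [-3.14, -0.001, 1.351]
force: [-0.5, 0.2, -0.4]
gripper_width: 0.0
grip_force: 0.0
```

Run:
```python
from cell import arm
import cv2,numpy as np
for n,(r,c) in {"scene":(150,200),"top":(140,205)}.items():
    b=arm.camera(n)["pixels"][:,:,::-1][r:r+100,c:c+160]
    cv2.imwrite(f"pics/{n}3.png",cv2.resize(b,None,fx=5,fy=5,interpolation=cv2.INTER_CUBIC))
o=arm.get_obs();d=o["ee_pos"][:2]-[496.7,3.2];C,S=np.cos(1.354),np.sin(1.354)
print(o["ee_pos"],o["tcp_rot"],C*d[0]+S*d[1],-S*d[0]+C*d[1])
```

```text
[614.84390496 -51.56617425  94.12032357] [-3.14004542e+00 -3.86645123e-04  1.35127316e+00] -28.071188059620503 -127.15865886230293
```

View pics/scene3.png

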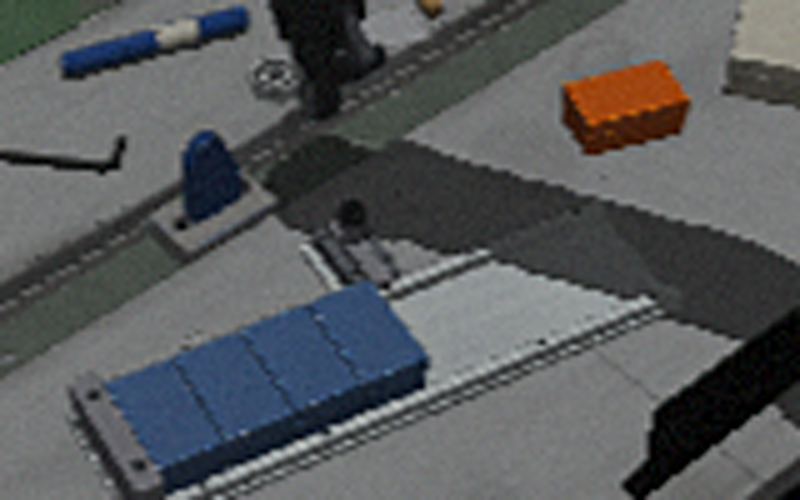

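The row stays home and the fingers are outside the knob (350,212). Descend and push inward.

Emit:
jog_arm:
  increments: "0.1 0 2.5 0 0 0 1;0 0 2.5 0 0 0 1;0 0 1.1 0 0 0 1;0 0 0 0 0 0 1;0 0 0 0 0 0 1;0 -0.5 0 0 0 0 1;0 -0.5 0 0 0 0 1;0 -0.5 0 0 0 0 1"

```text
time: 7.57
ee_pos: [602.1, -48.1, 34.8]
tcp_rot: [3.14, -0.0, 1.35]
force: [-0.5, -0.8, 0.7]
gripper_width: 0.0
grip_force: 0.0
```

Emit:
jog_arm:
  increments: "0 -0.5 0 0 0 0 1;0 -0.5 0 0 0 0 1;0 -0.5 0 0 0 0 1;0 -0.5 0 0 0 0 1;0 -0.5 0 0 0 0 1"

```text
time: 7.98
ee_pos: [577.9, -43.0, 34.1]
tcp_rot: [3.14, -0.0, 1.35]
force: [2.5, -1.9, 2.5]
gripper_width: -0.001
grip_force: 1.1
```

Emit:
jog_arm:
  increments: "0 -0.3 0 0 0 0 1;0 -0.3 0 0 0 0 1;0 -0.3 0 0 0 0 1;0 -0.2 0 0 0 0 1;0 -0.2 0 0 0 0 1;0 0 0 0 0 0 1"

```text
time: 8.48
ee_pos: [564.3, -39.9, 33.5]
tcp_rot: [-3.141, 0.0, 1.35]
force: [1.8, -0.7, 1.2]
gripper_width: 0.004
grip_force: 0.6
```

Emit:
jog_arm:
  increments: "0 -0.2 0 0 0 0 1;0 -0.2 0 0 0 0 1;0 -0.1 0 0 0 0 1;0 0 0 0 0 0 1"

```text
time: 8.82
ee_pos: [562.0, -39.4, 33.8]
tcp_rot: [3.138, -0.001, 1.349]
force: [7.2, -0.7, -3.9]
gripper_width: -0.003
grip_force: 3.7
```

Emit:
jog_arm:
  increments: "0 -0.2 0 0 0 0 1;0 -0.2 0 0 0 0 1;0 0 0 0 0 0 1;0 0 0 0 0 0 1"

```text
time: 9.15
ee_pos: [561.6, -39.3, 34.3]
tcp_rot: [3.132, -0.003, 1.349]
force: [15.7, -3.2, -9.8]
gripper_width: -0.002
grip_force: 7.6
```

Emit:
jog_arm:
  increments: "0 1 0 0 0 0 1;0 2 0 0 0 0 1;0 2 0 0 0 0 1;0 0 -4 0 0 0 1;0 0 -4 0 0 0 1;0 0 -4 0 0 0 1;0 0 0 0 0 0 1;0 0 0 0 0 0 1"

```text
time: 9.82
ee_pos: [605.7, -48.6, 155.7]
tcp_rot: [3.139, -0.0, 1.35]
force: [0.5, -0.8, -1.0]
gripper_width: 0.002
grip_force: 0.0
```

Run:
```python
from cell import arm
import cv2
b=arm.camera("scene")["pixels"][:,:,::-1][150:250,200:360]
cv2.imwrite("pics/s4.png",cv2.resize(b,None,fx=5,fy=5,interpolation=cv2.INTER_CUBIC))
```

```text
(no output)
```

View pics/s4.png

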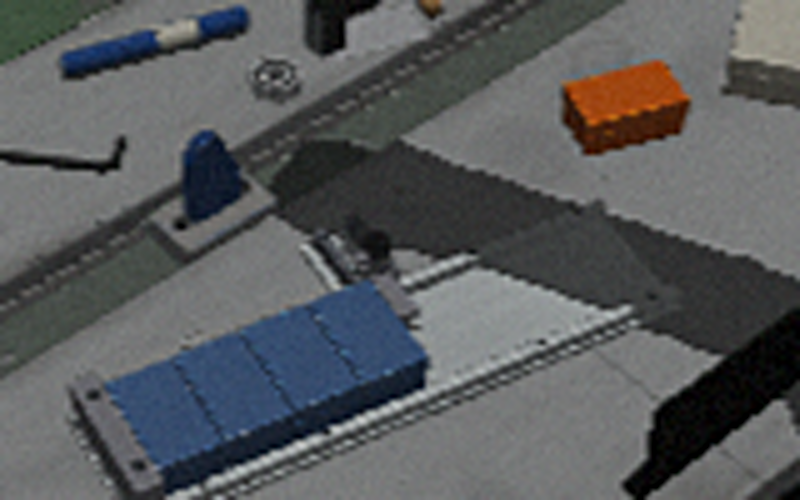

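The bar now lies across behind box 4 (~(405,305)). The knob has moved to (375,243), which matches about 30 mm of travel up to the hard stop, and the hand is clear.

```bash
python3 -c "
from cell import arm
print(arm.sign_off())"
```

```text
the job is handed in; nothing more can be done
None
```

The row of four boxes is home against the end stop, the keeper was pushed across to its hard stop behind the rear box, the hand is clear, and the job is handed in; sign-off gave no verdict.

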